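Balance the hung sample vial

ROBOT

A 6-joint arm with a two-finger parallel gripper is mounted at the origin on a cart in front of the work surface, level with it; the furniture and walls round the work are solid. World frame = base frame: x ahead of the robot, y to its left, z up, the work surface at z = 0. Lengths are in mm, angles in rad, forces in N, time in s.
With the tool pointing down it reaches from about 275 to 1000 mm from the base axis. Payload 8.4 kg.
Tool frame: the origin (TCP) lies between the finger pads; the fingertips stand 22 mm ahead of it and the grasp point (between the pads) lies 3 mm ahead of it; z points along the fingers, y is the line along which they close (so a half turn about z gives the same grasp; the last joint's range is limited). The gripper opens to 85 mm and grips with 20 to 120 N. Pads are 22 mm wide; open, the fingers measure 114 mm over their backs; the gripper's body (76 mm by 85 mm) begins 54 mm behind the grasp point. The pads swing forward as they close: fully open they stand 13 mm farther back than shut.
Start: joints at [-1.318, 0.353, 1.633, -0, 1.155, -0.002], TCP at [157.531, -604.824, 253.281] pointing down, gripper open.
Joint ranges: [-2.63, 2.63], [-0.92, 2.1], [0.06, 2.66], [-1.3, 4.44], [0, 2.69], [-3.02, 3.02]. Speed limits (rad/s): [2.22, 2.22, 2.79, 3.14, 3.14, 3.14].

INTERFACE

Orientations are given as [roll, pitch, yaw] about the fixed x, y, z axes, in that order (R = Rz(yaw) Ry(pitch) Rx(roll)).
In Python, from rig import r, grab_frame gives the robot as it stands.
- The arm moves only by the shell command python3 -m inch 'ROWS' [FORCE]. ROWS is JSON, a list of rows, each a list of 7 numbers: the turn, a rotation vector about the tool's x, y, z as a fraction of full scale, then the shift along the tool's x, y, z as a fraction of full scale, then the closure, from 0 (fully open) to 1 (shut). In form: [[rx, ry, rz, dx, dy, dz, fingers], ...]. A call has 1 to 8 rows; each row shifts and turns the commanded pose from where the row before left it, along the tool's axes as they then stand; what a row does not reach is not made up. Full scale, the value 1, is 2.5 cm for a shift and pi rad for a turn. A row lasts 1/12 s, in which the tool goes at most 41.7 mm and 7.16 degrees, less where a joint would pass 70% of its speed; a pose out of reach is approached as far as the arm can. A call with a number of a shift or a turn outside -1 to 1 is refused whole. A call with a gripper value outside its range is refused whole. The fingers move at their own pace and stop on an object; FORCE is the grip in N (left out, the last holds). Time passes only in rows, so rows that do not move let the fingers close. It gives the time, the measured TCP pose, the force, the opening and the grip force at its end, in the units of the state.
- r.sense(): the state, without advancing time (a new reading comes with each control period).
- grab_frame(name): name is "side" or "top" or "wrist"; returns a dict with "pixels" (400x640x3 uint8, red, green, blue), "z_map" (400x640 float32, mm along the optical axis (not along the pixel's ray), 0 where there is no reading), "vertical_fov" (degrees; the focal length in pixels is half the picture's height over the tangent of half this angle, whatever the lens; pixels are square), "cx", "cy" (the principal point, pixels), "dist" ([k1, k2, p1, p2, k3] as OpenCV has them; the pictures are not rectified), "cam_to_world" (4x4, takes a point from camera to world coordinates). Camera axes: x right, y down, z forward; pixel columns grow to the right and rows downward; lengths in mm; the calibration is good to about 2 mm. A picture is of the moment at which its call begins.
- r.sign_off(): hands the job in; it is judged then, once.
The state is a dict: "clock": time; "qpos": joint angles; "qvel": joint speeds; "joint_efforts": joint torques, N m; "eef_pos": TCP position; "tcp_rot": TCP orientation; "contact_force": force on the tool from outside, world axes, zero at the start; "wrist_torque": the same for the moment, N m; "opening": opening from 0.0 (shut) to 1.0 (fully open); "grasp_force": force on a finger pad.
Only numpy, scipy, OpenCV 4.12 (cv2) and the standard library are available. Lean on these libraries where they do the work, as an engineer would, in place of code of your own. Each camera call takes 0.05 s, during which the arm holds its last target. There are 200 camera calls.

TASK

A sample vial hangs from the left arm of the beam balance and pulls it down. Slide the red-knobbed brass poise along the right arm until it balances the vial, then let go so that the beam rests level by itself.

Things in the scene. Friction and masses are not known exactly. Their poses are not given: they have to be found in the camera images.
- balance: Beam balance: grey base plate 130 x 160 mm fixed to the bench, steel column, aluminium beam 14 mm high. Origin: bench level, straight under the pivot, which is 170 mm up. At level the beam lies along this body's y: the arm with the sliding poise points to -y (the robot's right), the arm with the hung vial to +y. z up. The column (16 mm thick, 171 mm high) stands 36 mm behind the pivot (+x).
- beam (a joint): Tilt of the beam, rad: 0 level, positive = poise end up and vial end down; stops at +-0.34. A brass bob makes it settle (2 s after a touch) at a tilt that shows the imbalance: anywhere, each 10 mm the poise moves outward lowers this value by about 0.020 rad. The vial's weight is unknown. A red pointer below the bob shows level at the red mark of the white scale.
- poise (a joint): Position of the poise along the beam, m: 0 at its inner stop, where its centre is 30 mm from the pivot, growing outward (-y of the balance) to 0.155. It slides with about 1 N of friction, stays where it is left and cannot come off.
- poise_knob (a point): Grip point of the poise: upright red knob, 18 mm thick, 40 mm tall, round; the point is on its axis, 16 mm under its top and 24 mm above the brass block (28 mm along the beam, 24 mm across) that rides on the beam. It stands 42 mm above the beam's centre line, so 212 mm above the bench when level; it tilts with the beam.

How it is judged (in metres and radians):
At the end, for the whole second after the job is handed in: The released beam rests level within 0.035 rad (2 degrees) either way and no longer swings (under 0.05 rad/s) (value of joint beam between -0.035 and 0.035 rad and velocity of joint beam between -0.05 and 0.05 rad/s); the robot touches nothing.
It also fails if it takes over 40 s, if anything falls off the work surface, if the arm or the gripper's body presses on something with over 40 N, if the wrist force passes 120 N, or if a joint passes its speed limit or range.

## Working session

There is one attempt and no reset: what is moved stays moved. The work goes in short steps, Python scripts to look and compute and a shell command to move; the robot and the scene stay as the last step left them, time stands still between calls to the robot, and variables do not carry over. Pictures are saved under pics/ and viewed, at most 10 in all, crops included, and the job is handed in when it is done.

```bash
mkdir -p pics; cat > h.py <<'E'
import numpy as np, cv2
from rig import r, grab_frame
def K(f):
    h,w=f["pixels"].shape[:2]; F=h/2/np.tan(np.radians(f["vertical_fov"])/2)
    return np.array([[F,0,f["cx"]],[0,F,f["cy"]],[0,0,1.]])
def pts(f,m):
    v,u=np.nonzero(m&(f["z_map"]>0)); z=f["z_map"][v,u]
    n=cv2.undistortPoints(np.c_[u,v].astype(np.float64)[:,None],K(f),np.array(f["dist"],float))[:,0]
    P=np.c_[n*z[:,None],z,np.ones(len(z))]; return (P@np.array(f["cam_to_world"]).T)[:,:3],u,v
def red(f):
    p=f["pixels"].astype(int); return (p[...,0]>110)&(p[...,1]<70)&(p[...,2]<70)
def save(f,n): cv2.imwrite(f"pics/{n}.png",f["pixels"][...,::-1])
def blobs(f):
    m=red(f).astype(np.uint8); n,l,s,c=cv2.connectedComponentsWithStats(m)
    for i in range(1,n):
        if s[i,4]>8:
            P,u,v=pts(f,l==i)
            print(s[i],c[i].round(),"med",np.median(P,0).round(1),"p5",np.percentile(P,3,axis=0).round(1),"p95",np.percentile(P,97,axis=0).round(1))
E
python3 - <<'E'
from h import *
s=r.sense(); print(s["clock"],s["eef_pos"],s["tcp_rot"])
for n in("side","top"):
    f=grab_frame(n); save(f,n+"0"); print(n,np.array(f["cam_to_world"]).round(2).tolist()); blobs(f)
E
```

```text
0.0 [ 157.40174108 -604.39863192  252.55273646] [-3.14019618e+00  1.82630551e-05  2.54785991e-01]
side [[-0.94, -0.17, 0.28, 311.86], [-0.33, 0.47, -0.82, 671.09], [0.01, -0.87, -0.5, 576.56], [0.0, 0.0, 0.0, 1.0]]
[367 145   6  16  81] [369. 152.] med [ 482.8 -166.9  215.1] p5 [ 476.8 -172.   198.1] p95 [ 488.6 -163.4  232.9]
top [[0.01, -0.99, 0.12, 442.27], [-1.0, -0.01, 0.01, -19.19], [-0.01, -0.12, -0.99, 985.26], [0.0, 0.0, 0.0, 1.0]]
[397 234  13  11  85] [402. 239.] med [ 485.2 -173.6  232.1] p5 [ 477.  -229.     2.2] p95 [ 502.2 -167.6  234.4]
```

View pics/side0.png

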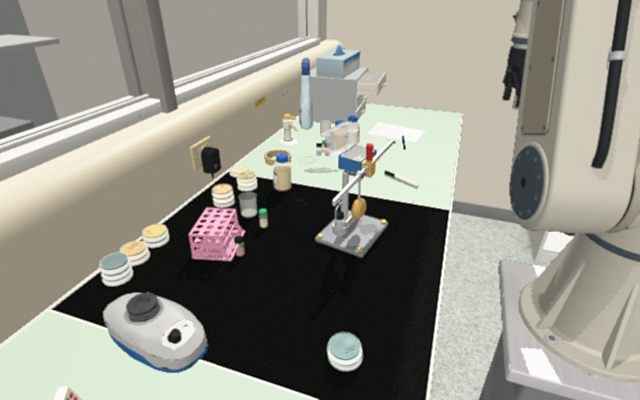

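View pics/top0.png

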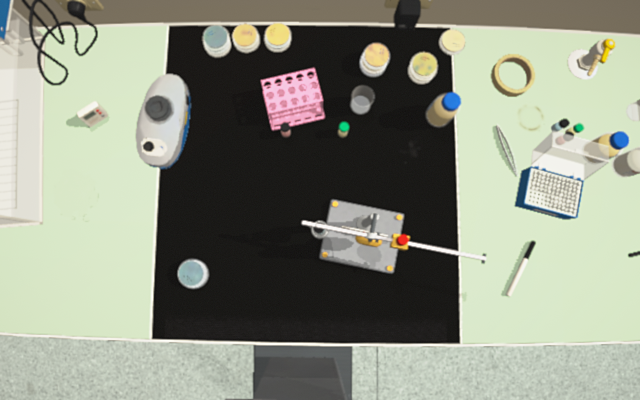

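The side view shows the knob at (369,152) with the poise end of the beam high. In the top view the knob is at (402,239), and the beam runs from (305,223) to (485,258).

```bash
cat >> h.py <<'E'
def beam(f,knob,d):
    """points of the beam outboard of knob: fit tilt. d=unit xy direction outward"""
    P,u,v=pts(f,f["z_map"]>0); q=P[:,:2]-knob[:2]
    s=q@d; t=q@np.array([-d[1],d[0]])
    k=(abs(t)<25)&(s>25)&(s<200)&(P[:,2]>140)&(P[:,2]<300)
    Q=P[k]; 
    vx=cv2.fitLine(Q.astype(np.float32),cv2.DIST_HUBER,0,.01,.01).ravel(); D=vx[:3]*(1 if vx[1]<0 else -1)
    print("n",len(Q),"dir",D.round(3),"pt",vx[3:].round(1),"tilt",round(float(np.arctan2(D[2],np.hypot(D[0],D[1]))),3),"srange",s[k].min().round(),s[k].max().round())
    return D
E
python3 - <<'E'
from h import *
d=np.array([-.19,-.98])
for n in("top","side"):
    beam(grab_frame(n),np.array([482.,-171]),d)
f=grab_frame("side"); P,u,v=pts(f,red(f)); print(P.mean(0), P[P[:,2]>225].mean(0))
E
```

```text
n 328 dir [-0.19  -0.978  0.084] pt [ 467.1 -265.2  188.4] tilt 0.084 srange 26.0 159.0
n 128 dir [-0.198 -0.977  0.08 ] pt [ 464.4 -266.1  187.6] tilt 0.08 srange 36.0 157.0
[ 506.26232669 -116.17234491  201.31188566] [ 483.78288547 -165.94020185  229.73709684]
```

```bash
python3 -m inch '[[0,0,0.036,0,0,-0.4,0.4],[0,0,0.036,0,0,-0.4,0.4],[0,0,0.036,0,0,-0.4,0.4],[0,0,0.036,0,0,-0.4,0.4],[0,0,0,0.47,-0.97,0,0.4],[0,0,0,0.47,-0.97,0,0.4],[0,0,0,0.47,-0.97,0,0.4],[0,0,0,0.47,-0.97,0,0.4]]' 
python3 -m inch '[[0,0,0,0.47,-0.97,0,0.4],[0,0,0,0.47,-0.97,0,0.4],[0,0,0,0.47,-0.97,0,0.4],[0,0,0,0.47,-0.97,0,0.4],[0,0,0,0.47,-0.97,0,0.4],[0,0,0,0.47,-0.97,0,0.4],[0,0,0,0.47,-0.97,0,0.4],[0,0,0,0.47,-0.97,0,0.4]]'
python3 -m inch '[[0,0,0,0.47,-0.97,0,0.4],[0,0,0,0.47,-0.97,0,0.4],[0,0,0,0.47,-0.97,0,0.4],[0,0,0,0.47,-0.97,0,0.4],[0,0,0,0.47,-0.97,0,0.4],[0,0,0,0.47,-0.97,0,0.4],[0,0,0,0.47,-0.97,0,0.4],[0,0,0,0.47,-0.97,0,0.4]]'
python3 -m inch '[[0,0,0,0,0,0,0.4],[0,0,0,0,0,0,0.4],[0,0,0,0,0,0,0.4]]'
python3 - <<'E'
from h import *
s=r.sense(); print(s["clock"],s["eef_pos"],s["tcp_rot"],s["opening"])
for n in ("wrist","side"):
    f=grab_frame(n); save(f,n+"1"); blobs(f)
E
```

```text
clock: 0.92
eef_pos: [223.1, -517.9, 293.2]
tcp_rot: [-3.141, 0.0, -0.198]
contact_force: [2.0, 0.3, 1.2]
opening: 0.6
grasp_force: 0.0
clock: 1.58
eef_pos: [353.5, -346.0, 293.3]
tcp_rot: [3.142, -0.0, -0.198]
contact_force: [-0.3, 0.0, -0.7]
opening: 0.599
grasp_force: 0.0
clock: 2.25
eef_pos: [483.8, -174.2, 293.3]
tcp_rot: [3.142, -0.0, -0.198]
contact_force: [-0.4, 0.4, -0.1]
opening: 0.601
grasp_force: 0.0
clock: 2.5
eef_pos: [482.8, -175.6, 293.2]
tcp_rot: [3.141, 0.001, -0.197]
contact_force: [-0.4, 0.9, 0.5]
opening: 0.602
grasp_force: 0.0
2.5 [ 482.78092451 -175.59535243  293.16122758] [ 3.14123526e+00  5.23136403e-04 -1.96878508e-01] 0.6020249776719032
[ 299  195   34   50 1268] [316. 220.] med [ 490.1 -176.5  231.4] p5 [ 479.3 -184.5  197.4] p95 [ 494.7 -167.6  233.6]
[367 145   6  16  78] [369. 152.] med [ 482.7 -166.7  215.9] p5 [ 476.7 -171.   199. ] p95 [ 488.8 -163.6  233.5]
```

View pics/wrist1.png

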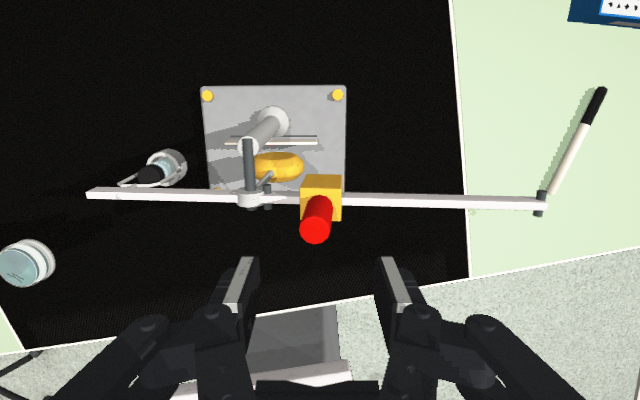

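The wrist view shows the knob top at (316,230), midway between the fingers at about x=240 and x=385. The tool needs about 3 mm of +x, then it can go down.

```bash
python3 -m inch '[[0,0,0,0.12,0,0.7,0.4],[0,0,0,0,0,0.7,0.4],[0,0,0,0,0,0.7,0.4],[0,0,0,0,0,0.66,0.4],[0,0,0,0,0,0,0.7],[0,0,0,0,0,0,0.7],[0,0,0,0,0,0,0.7],[0,0,0,0,0,0,0.7]]' 20
python3 - <<'E'
from h import *
s=r.sense(); print(s["contact_force"])
f=grab_frame("wrist"); save(f,"wrist2"); blobs(f); blobs(grab_frame("side"))
E
```

```text
clock: 3.27
eef_pos: [486.6, -176.6, 225.5]
tcp_rot: [3.141, -0.002, -0.198]
contact_force: [-0.7, -0.5, -0.6]
opening: 0.301
grasp_force: 0.0
[-0.70855738 -0.49541307 -0.57846273]
[ 291  247   48   82 3005] [316. 289.] med [ 491.5 -176.7  228.6] p5 [ 480.3 -184.4  197.6] p95 [ 494.8 -168.1  233.3]
[367 144   6  17  30] [371. 154.] med [ 478.2 -168.6  209.5] p5 [ 476.6 -174.4  196.2] p95 [ 484.6 -165.5  233.2]
```

View pics/wrist2.png

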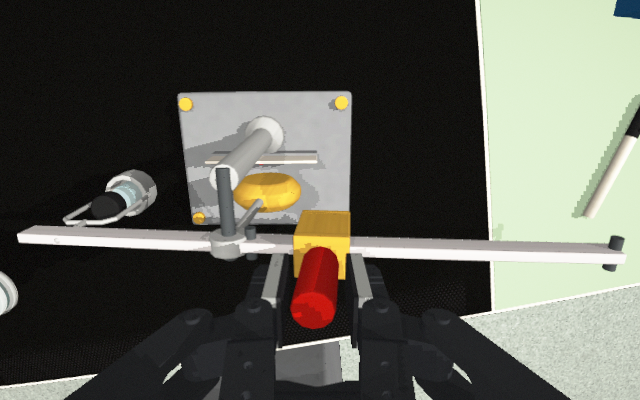

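The knob at (316,290) is caged between the pads with about 4 mm of play each side. I'll push it outward about 41 mm, then back off to the middle.

```bash
python3 -m inch '[[0,0,0,0,0.22,0,0.7],[0,0,0,0,0.22,0,0.7],[0,0,0,0,0.22,0,0.7],[0,0,0,0,0.22,0,0.7],[0,0,0,0,0.22,0,0.7],[0,0,0,0,0.22,0,0.7],[0,0,0,0,0.22,0,0.7],[0,0,0,0,0.22,0,0.7]]'
python3 -m inch '[[0,0,0,0,0,0,0.7],[0,0,0,0,0,0,0.7],[0,0,0,0,-0.15,0,0.6],[0,0,0,0,0,0,0.4],[0,0,0,0,0,0,0.4],[0,0,0,0,0,-0.7,0.4],[0,0,0,0,0,-0.7,0.4],[0,0,0,0,0,-0.7,0.4]]'
for i in 1 2 3; do python3 -m inch '[[0,0,0,0,0,0,0.4],[0,0,0,0,0,0,0.4],[0,0,0,0,0,0,0.4],[0,0,0,0,0,0,0.4],[0,0,0,0,0,0,0.4],[0,0,0,0,0,0,0.4],[0,0,0,0,0,0,0.4],[0,0,0,0,0,0,0.4]]'; done | tail -6
python3 - <<'E'
from h import *
d=np.array([-.194,-.98])
for i in range(2):
  f=grab_frame("side"); blobs(f); beam(f,np.array([476.,-213]),d)
f=grab_frame("wrist"); save(f,"wrist3"); blobs(f); beam(f,np.array([476.,-213]),d)
E
```

```text
clock: 4.03
eef_pos: [477.3, -219.8, 224.3]
tcp_rot: [-3.142, 0.0, -0.198]
contact_force: [0.3, 1.1, -0.4]
opening: 0.302
grasp_force: 0.5
clock: 4.7
eef_pos: [478.1, -215.1, 277.2]
tcp_rot: [-3.141, 0.001, -0.197]
contact_force: [0.3, 0.3, -0.3]
opening: 0.597
grasp_force: 0.0
clock: 6.7
eef_pos: [478.2, -215.5, 276.8]
tcp_rot: [-3.142, 0.0, -0.198]
contact_force: [0.2, 0.1, 0.4]
opening: 0.602
grasp_force: 0.0
[373 140   7  16  81] [376. 148.] med [ 475.3 -207.   213.7] p5 [ 469.6 -212.   193.9] p95 [ 481.3 -204.3  230.7]
n 195 dir [-0.09  -0.437 -0.895] pt [ 467.1 -254.8  248.8] tilt -1.108 srange 25.0 117.0
[373 140   6  16  81] [376. 148.] med [ 475.2 -207.3  212.3] p5 [ 469.8 -212.2  194.7] p95 [ 481.3 -203.5  230.2]
n 197 dir [-0.087 -0.435 -0.896] pt [ 467.  -254.5  249. ] tilt -1.111 srange 25.0 119.0
[ 302  206   34   55 1460] [319. 234.] med [ 482.8 -217.   228.1] p5 [ 471.3 -224.5  194.1] p95 [ 486.8 -209.   230. ]
n 4714 dir [-0.12  -0.374 -0.919] pt [ 475.6 -257.   253.7] tilt -1.167 srange 25.0 119.0
```

View pics/wrist3.png

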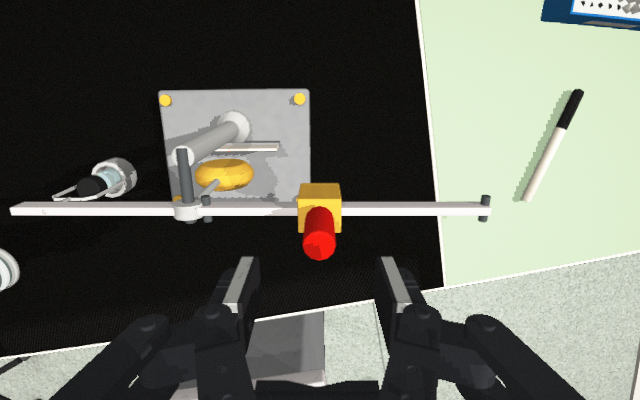

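The knob, now at (319,245), moved about 41 mm, and the beam looks near level. The tilt fit included the fingers, so I'll limit the height range and move the arm clear first.

```bash
sed -i 's/P\[:,2\]<300/P[:,2]<200/' h.py
python3 -m inch '[[0,0,0,-0.5,0,-0.8,0.4],[0,0,0,-0.5,0,-0.8,0.4],[0,0,0,-0.8,0,-0.5,0.4],[0,0,0,-0.9,0,0,0.4],[0,0,0,-0.9,0,0,0.4],[0,0,0,-0.9,0,0,0.4],[0,0,0,-0.9,0,0,0.4],[0,0,0,0,0,0,0.4]]' | head -2
python3 - <<'E'
from h import *
d=np.array([-.194,-.98])
for n in("top","side","wrist","top","side"):
    f=grab_frame(n); print(n); beam(f,np.array([476.,-215]),d)
    # vial arm + whole beam heights in profile
    P,u,v=pts(f,f["z_map"]>0); q=P[:,:2]-[476,-215]; s=q@d; t=q@np.array([-d[1],d[0]])
    for a,b in((-200,-160),(-160,-120),(30,60),(60,90),(90,115)):
        k=(abs(t)<8)&(s>a)&(s<b)&(P[:,2]>140)&(P[:,2]<200)
        if k.sum(): print((a,b),k.sum(),np.median(P[k,2]).round(1),end="; ")
    print()
E
```

```text
clock: 7.52
eef_pos: [342.6, -188.0, 329.1]
top
n 213 dir [-0.182 -0.983  0.01 ] pt [ 463.1 -285.1  178.2] tilt 0.01 srange 25.0 116.0
(-200, -160) 89 175.4; (-160, -120) 89 176.1; (30, 60) 67 178.1; (60, 90) 65 178.6; (90, 115) 62 178.6; 
side
n 81 dir [-0.208 -0.978 -0.023] pt [ 460.3 -287.2  176.6] tilt -0.023 srange 31.0 114.0
(-200, -160) 88 171.1; (-160, -120) 60 174.7; (30, 60) 25 178.0; (60, 90) 27 176.2; (90, 115) 28 177.0; 
wrist
n 1468 dir [-0.195 -0.981  0.011] pt [ 463.1 -285.3  178.2] tilt 0.011 srange 25.0 117.0
(-200, -160) 720 175.5; (-160, -120) 667 176.0; (30, 60) 470 178.2; (60, 90) 446 178.7; (90, 115) 455 178.8; 
top
n 216 dir [-0.187 -0.982 -0.001] pt [ 463.3 -283.5  178. ] tilt -0.001 srange 25.0 116.0
(-200, -160) 89 175.4; (-160, -120) 88 176.3; (30, 60) 68 178.2; (60, 90) 64 178.2; (90, 115) 63 178.4; 
side
n 80 dir [-0.207 -0.978 -0.006] pt [ 460.4 -287.   177.2] tilt -0.006 srange 31.0 116.0
(-200, -160) 87 171.0; (-160, -120) 59 175.1; (30, 60) 27 177.4; (60, 90) 26 177.4; (90, 115) 24 176.5;
```

```bash
python3 -m inch '[[0,0,0,0,0,0,0.4],[0,0,0,0,0,0,0.4],[0,0,0,0,0,0,0.4],[0,0,0,0,0,0,0.4]]' | head -1; python3 -c "
from rig import r
print(r.sign_off())"
```

```text
clock: 8.1
the job is handed in; nothing more can be done
None
```

I slid the poise out about 41 mm and let go; the beam came to rest at about 0.01 rad from level (limit 0.035) with the arm clear, and I handed the job in at about 8 s; no verdict was returned.

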